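# Four-wire contact check of a reference resistor block

### The arm

A 7-joint arm with a two-finger parallel gripper is mounted at the origin on the work surface. World frame = base frame: x ahead of the robot, y to its left, z up, the work surface at z = 0. Lengths are in m, angles in rad, forces in N, time in s.
With the tool pointing down it reaches from about 0.4 to 0.85 m from the base axis. Payload 10.4 kg.
Tool frame: the origin (TCP) lies between the finger pads; the fingertips stand 11 mm ahead of it and the grasp point (between the pads) lies 8 mm behind it; z points along the fingers, y is the direction in which the jaws open and shut (so a half turn about z gives the same grasp; the last joint's range is limited). The gripper opens to 87 mm and grips with 3 to 60 N. Pads are 19 mm wide; open, the fingers measure 117 mm over their backs; the gripper's body (75 mm by 190 mm) begins 51 mm behind the grasp point.
Start: joints at [1.089, 0.332, -0.065, 1.46, 0.022, 1.35, -0.088], TCP at [0.277, -0.56, 0.234] pointing down, gripper open.
Joint ranges: [-2.6, 2.6], [-0.5, 2.12], [-1.47, 1.34], [0.16, 2.42], [-1.27, 4.41], [0.06, 2.06], [-2.6, 2.6]. Speed limits (rad/s): [2.22, 2.22, 2.79, 2.79, 3.14, 3.14, 3.14].

### API

Orientations are given as a unit quaternion [x, y, z, w].
In Python, from bench import r, eyes gives the robot as it stands.
- The arm moves only by the shell command python3 -m inch 'ROWS' [FORCE]. ROWS is a JSON object of lists of equal length, an entry for each row: "translation": the shift along the world's x, y, z scaled (see below), a list of three; "rot": the turn, a rotation vector about the world's x, y, z scaled (see below), a list of three; "jaw": the finger opening in mm, from 0 to 87. In form: {"translation": [[tx, ty, tz], ...], "rot": [[ax, ay, az], ...], "jaw": [jaw, ...]}. A call has 1 to 20 rows; each row is the pose to reach, as a shift and turn from the pose measured when the call began; what a row does not reach only later rows make up. The controller multiplies each number of a shift by 100 mm and each number of a turn by 60 degrees. A row lasts 1/10 s, in which the tool goes at most 50 mm and 8.59 degrees, less where a joint would pass 70% of its speed; a pose out of reach is approached as far as the arm can. A call with a number of a shift or a turn outside -1 to 1 is refused whole. A call with a gripper value outside its range is refused whole. The fingers move at their own pace and stop on an object; FORCE is the grip in N (left out, the last holds). Time passes only in rows, so rows that repeat a pose let the fingers close. It gives the time, the measured TCP pose, the force and the opening at its end, in the units of the state.
- r.read_state(): the state, without advancing time (a new reading comes with each control period).
- eyes.camera(name): name is "scene" or "top" or "wrist"; returns the picture (400x640x3 uint8, blue, green, red); there is no depth.
- eyes.calibration(name): a dict with "fx", "fy", "cx", "cy" (pixels), "distortion" ([k1, k2, p1, p2, k3] as OpenCV has them; the pictures are not rectified), "R" (3x3) and "t" (3): a world point X has camera coordinates R X + t; the wrist camera has in their place "hand_eye" (4x4, takes a point from camera to tool coordinates, whose origin is the TCP and whose axes are the flange's). Camera axes: x right, y down, z forward; pixel columns grow to the right and rows downward; lengths in m; the calibration is good to about 2 mm. A picture is of the moment at which its call begins: read the wrist's pose just before it. calibration takes no time and is no camera call.
- r.close_job(): hands the job in, once; it reports no verdict.
The state is a dict: "time": time; "joint_positions": joint angles; "joint_vel": joint speeds; "joint_torque": joint torques, N m; "ee_pos": TCP position; "eef_rot": TCP orientation; "ft_force": force on the tool from outside, world axes, zero at the start; "torque": the same for the moment, N m; "width": finger opening in m.
Only numpy, scipy, OpenCV 4.12 (cv2) and the standard library are available. Lean on these libraries where they do the work, as an engineer would, in place of code of your own. Each camera call takes 0.05 s, during which the arm holds its last target. There are 200 camera calls.

### The job

Put the reference block from the mat, studs up, fully down into the pocket of the jig's sliding tray and push the tray fully home under the head. Then press the jig's black plunger cap straight down, through its soft first stop, to the stiffer second stop without forcing it, keep it there for about a second and let it spring back up. Leave the block in the tray, the tray home and the other things on the mat where they are.

Things in the scene. Friction and masses are not known exactly. Their poses are not given: they have to be found in the camera images.
- block: Reference resistor block, loose on the mat: grey metal box 50 (its x) x 36 (its y) x 38 mm high with two brass studs (8 mm diameter, 8 mm high, at x = -15 and +15 mm) on its top; about 0.2 kg. Origin: centre of its underside; z up. Either way round fits the pocket. Grip it across its 36 mm, more than 12 mm above its underside (pocket walls cover the lowest 8 mm).
- jig: Contact jig, fixed: base plate 250 (x) x 140 (y) x 16 mm, near its +x end a grey portal head: two columns (inner faces 98, outer 134 mm apart) and a bridge, underside 105 and top 131 mm above the bench, x = +45 to +95 mm; the tray slides in under it, the plunger stands on it at x = +70, y = 0. Origin: centre of the base's underside, on the bench. x points the way the tray goes in, z up.
- tray (a joint): Black sliding tray of the jig. 0 = fully out (loading position), grows towards the jig's +x as it is pushed in, 0.090 m = home against its end stop. Stays where it is left; takes about 2.5 N to slide.
- pocket (a point): Centre of the pocket's floor on the tray, 28 mm above the bench; moves with the tray, at jig x = -20 mm when out and +70 mm (under the plunger) when home. The pocket is 54 (jig x) x 40 (jig y) mm inside, its walls 4 mm thick and 8 mm high. Axes as the jig's.
- tray_post (a point): Centre of the top of the tray's upright aluminium post, 75 mm above the bench: 20 (jig x) x 14 (jig y) mm thick and 37 mm tall above the tray plate, 85 mm from the pocket's centre towards jig -x. Pinch it from above across its 14 mm, or push it from its -x side, to slide the tray.
- plunger: Plunger on the jig's head: steel stem with a flat round black cap, 36 mm diameter, 12 mm thick; moves straight down, springs back up. Origin on its axis, 56 mm below the cap's top. How deep the stops lie differs from start to start and must be felt. First stop: after 2 to 14 mm against a soft spring (under 3.5 N). More than 25 N on the plunger at any time damages the contacts.
- cap_top (a point): Centre of the top of the plunger's cap, where it is pressed; at rest 165 to 189 mm above the bench, differing from start to start.
- overtravel (a joint): Travel of the plunger past its first stop: 0 at or above the first stop, 0.004 m at the second stop. It starts to move only when the force has stepped up to 7 to 9.5 N, then meets a spring of 2 N per mm, and reaches the rigid second stop at 15 to 17.5 N.
- mat: Thin dark blue bench mat 260 (x) x 200 (y) x 3 mm, fixed. Origin: centre of its underside.
- driver: Bystander: screwdriver about 150 mm long with a black handle, lying on the mat. Origin under its middle.
- adapter: Bystander: small steel stepped adapter, 28 mm diameter and 34 mm high, standing on the mat. Origin: centre of its underside.
- tin: Bystander: small jar, 48 mm diameter and 40 mm high, standing on the mat. Origin: centre of its underside.
Mind the look-alikes: they are no part of the job. Leave any purple look-alike of the block alone.

How it is judged:
By the outcome, as a careful person would: the job done as asked, in the order asked, and still so for the second after the job is handed in, with the robot touching nothing.
It also fails if it takes over 72 s, if anything falls off the work surface, if the arm or the gripper's body presses on something with over 40 N, if the wrist force passes 120 N, or if a joint passes its speed limit or range.

## Working session

There is one attempt and no reset: what is moved stays moved. The work goes in short steps, Python scripts to look and compute and a shell command to move; the robot and the scene stay as the last step left them, time stands still between calls to the robot, and variables do not carry over. Pictures are saved under pics/ and viewed, about 8 in all and at most 12, crops included, and the job is handed in when it is done.

```bash
ls; mkdir -p pics; python3 - <<'E'
from bench import r,eyes
import cv2,numpy as np
s=r.read_state();print({k:np.round(v,3).tolist() for k,v in s.items()})
for n in("scene","top"):
    im=eyes.camera(n);cv2.imwrite(f"pics/{n}0.png",im)
    c=eyes.calibration(n);print(n,{k:np.round(v,4).tolist() for k,v in c.items()})
print(eyes.calibration("wrist"))
E
```

```text
pics
{'time': 0.0, 'joint_positions': [1.089, 0.333, -0.065, 1.461, 0.022, 1.35, -0.089], 'joint_vel': [0.001, -0.0, -0.0, 0.0, 0.001, 0.001, -0.001], 'joint_torque': [-0.001, -62.327, 0.024, -38.99, -0.062, 0.04, 0.0], 'ee_pos': [0.277, -0.56, 0.233], 'eef_rot': [0.974, 0.227, -0.0, -0.001], 'ft_force': [-0.044, 0.267, -0.002], 'torque': [0.014, -0.021, -0.013], 'width': 0.087}
scene {'fx': 413.4788, 'fy': 413.4788, 'cx': 317.8891, 'cy': 196.3942, 'distortion': [0.0338, 0.0, 0.0, 0.0, 0.0], 'R': [[-0.7491, 0.6624, 0.004], [0.3624, 0.4148, -0.8346], [-0.5545, -0.6238, -0.5508]], 't': [0.3266, -0.0992, 1.1589]}
top {'fx': 401.6062, 'fy': 401.6062, 'cx': 316.4043, 'cy': 201.0726, 'distortion': [-0.0766, 0.0, 0.0, 0.0, 0.0], 'R': [[0.021, -0.9997, 0.0142], [-0.9916, -0.0226, -0.1272], [0.1275, -0.0114, -0.9918]], 't': [0.0383, 0.5092, 1.0687]}
{'fx': 301.2027162085441, 'fy': 301.2027162085441, 'cx': 313.02026952959636, 'cy': 202.5214466756951, 'distortion': array([0.01163422, 0.        , 0.        , 0.        , 0.        ]), 'hand_eye': array([[-4.47219964e-04, -9.69030794e-01, -2.46939509e-01,
         6.58337236e-02],
       [ 9.99998632e-01, -4.01008475e-05, -1.65368595e-03,
        -2.08305071e-04],
       [ 1.59257012e-03, -2.46939911e-01,  9.69029486e-01,
        -1.50872627e-01],
       [ 0.00000000e+00,  0.00000000e+00,  0.00000000e+00,
         1.00000000e+00]])}
```

View pics/top0.png

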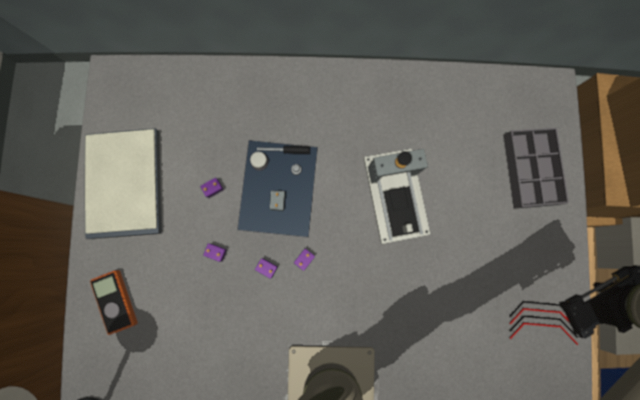

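View pics/scene0.png

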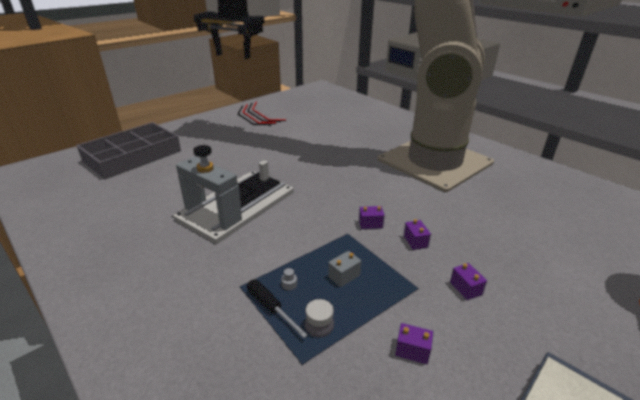

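The top view shows the block at (277,200), the tray post at about (408,228), the cap at (404,158) and the jig plate corners near (366,157), (384,242) and (430,234). The scene view shows the block standing studs up at (345,268) and the cap at (203,150).

```bash
cat > h.py <<'E'
from bench import r,eyes
import cv2,numpy as np
from scipy.spatial.transform import Rotation as Ro
def cam(name,s=None):
    c=eyes.calibration(name);K=np.array([[c['fx'],0,c['cx']],[0,c['fy'],c['cy']],[0,0,1]]);D=np.array(c['distortion'],float)
    if name=='wrist':
        s=s or r.read_state();T=np.eye(4);T[:3,:3]=Ro.from_quat(s['eef_rot']).as_matrix();T[:3,3]=s['ee_pos']
        M=np.linalg.inv(T@np.array(c['hand_eye']));R,t=M[:3,:3],M[:3,3]
    else: R,t=np.array(c['R']),np.array(c['t'])
    return K,D,R,t
def ray(C,uv):
    K,D,R,t=C;p=cv2.undistortPoints(np.array(uv,float).reshape(-1,1,2),K,D)[:,0]
    d=np.c_[p,np.ones(len(p))]@R;return -R.T@t,d/np.linalg.norm(d,axis=1)[:,None]
def plane(C,uv,z):
    o,d=ray(C,uv);return o+d*((z-o[2])/d[:,2])[:,None]
def proj(C,X):
    return cv2.projectPoints(np.array(X,float).reshape(-1,1,3),cv2.Rodrigues(C[2])[0],C[3],C[0],C[1])[0][:,0]
def tri(C1,u1,C2,u2):
    o,d=zip(*[(a,b[0]) for a,b in(ray(C1,u1),ray(C2,u2))])
    A=[np.eye(3)-np.outer(x,x) for x in d];X=np.linalg.solve(sum(A),sum(a@b for a,b in zip(A,o)))
    return X,[float(np.linalg.norm(a@(X-b))) for a,b in zip(A,o)]
E
python3 - <<'E'
from h import *
np.set_printoptions(precision=4,suppress=True)
T=cam('top');S=cam('scene')
print('block',plane(T,[277,200],.041));print('tri block',tri(T,[277,200],S,[345,260]))
print('cap',tri(T,[404,157],S,[203,150]))
print('post',plane(T,[408,227],.075),tri(T,[408,227],S,[264,163]))
im=cv2.imread('pics/top0.png')
print('corners',plane(T,[[384,242],[430,234],[366,157]],.016))
hsv=cv2.cvtColor(im,cv2.COLOR_BGR2HSV)
m=cv2.inRange(im,(85,85,85),(255,255,255));m[:, :250]=0;m[:,300:]=0;m[:185]=0;m[215:]=0
n,l,st,ce=cv2.connectedComponentsWithStats(m);print(st,ce)
crop=np.hstack([cv2.resize(im[140:250,235:320],None,fx=4.6,fy=4.6,interpolation=cv2.INTER_CUBIC),cv2.resize(im[140:250,360:440],None,fx=4.6,fy=4.6,interpolation=cv2.INTER_CUBIC)])
cv2.imwrite('pics/c1.png',crop)
E
```

```text
block [[0.5077 0.1567 0.041 ]]
tri block (array([0.508 , 0.1565, 0.04  ]), [0.00029582363804538304, 0.0002958236380455905])
cap (array([ 0.6027, -0.1598,  0.1745]), [0.0005463431079716638, 0.0005463431079716842])
post [[ 0.4395 -0.1926  0.075 ]] (array([ 0.4394, -0.193 ,  0.0724]), [0.00039253510453840545, 0.00039253510453843353])
corners [[ 0.4007 -0.1398  0.016 ]
 [ 0.4252 -0.2688  0.016 ]
 [ 0.6394 -0.0886  0.016 ]]
[[     0      0    640    400 255750]
 [   269    191     15     19    250]] [[319.5422 199.4997]
 [276.344  199.788 ]]
```

View pics/c1.png

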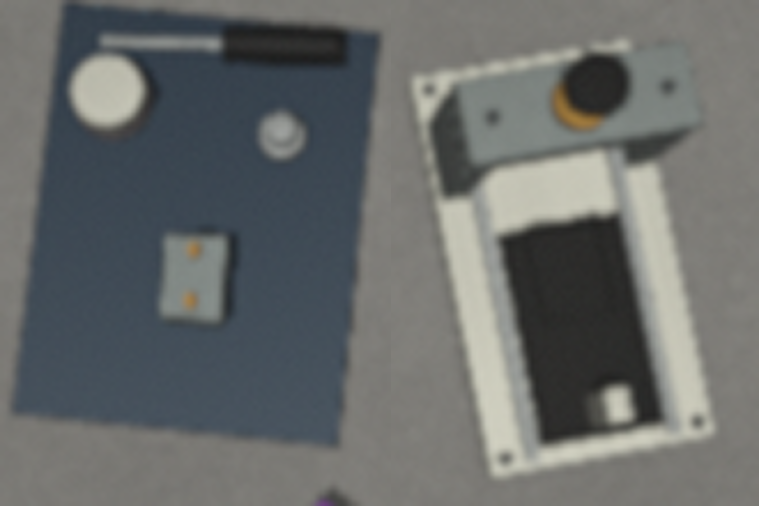

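```bash
python3 -m inch '{"translation":[[0.45,1,0.2],[0.45,1,0.2],[0.45,1,0.2]],"rot":[[0,0,-0.17],[0,0,-0.17],[0,0,-0.17]],"jaw":[87,87,87]}'
python3 -m inch '{"translation":[[0.45,1,0.2],[0.45,1,0.2],[0.45,1,0.2]],"rot":[[0,0,-0.17],[0,0,-0.17],[0,0,-0.17]],"jaw":[87,87,87]}'
python3 -m inch '{"translation":[[0.45,1,0.2],[0.45,1,0.2],[0.45,1,0.2]],"rot":[[0,0,0],[0,0,0],[0,0,0]],"jaw":[87,87,87]}'
python3 -m inch '{"translation":[[0.5,0.8,0.2],[0.5,0.8,0.2],[0.5,0.8,0.2],[0.5,0.8,0.2]],"rot":[[0,0,0],[0,0,0],[0,0,0],[0,0,0]],"jaw":[87,87,87,87]}'
python3 - <<'E'
from h import *
import json
s=r.read_state();im=eyes.camera('wrist');cv2.imwrite('pics/w_jig.png',im)
json.dump({k:np.array(s[k]).tolist() for k in('ee_pos','eef_rot')},open('pics/w_jig.json','w'));print(s['time'],s['ee_pos'],s['eef_rot'])
E
```

```text
time: 0.4
ee_pos: [0.3253, -0.4555, 0.2538]
eef_rot: [0.99, 0.143, 0.001, -0.001]
ft_force: [0.5, -0.0, -0.4]
width: 0.0874
time: 0.7
ee_pos: [0.3728, -0.3512, 0.2747]
eef_rot: [0.998, 0.056, 0.002, -0.001]
ft_force: [-0.6, 0.8, 0.2]
width: 0.0869
time: 1.0
ee_pos: [0.42, -0.2464, 0.2956]
eef_rot: [0.998, 0.059, 0.002, -0.001]
ft_force: [0.3, -0.5, -0.3]
width: 0.0869
time: 1.4
ee_pos: [0.4705, -0.1653, 0.3156]
eef_rot: [0.998, 0.061, 0.002, -0.001]
ft_force: [-1.0, -0.7, -0.1]
width: 0.0871
1.4 [ 0.47049685 -0.16530974  0.31556748] [ 0.99815231  0.06070683  0.00235922 -0.00104133]
```

View pics/w_jig.png

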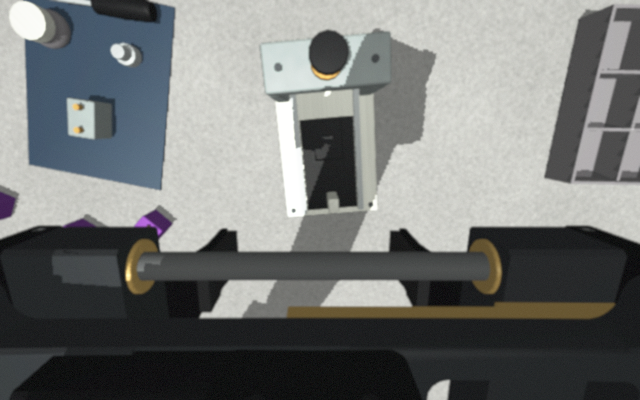

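The wrist view shows the whole jig: cap centre about (328,52), post about (333,203), plate corners (292,215) and (377,207). The block's studs are at (80,105) and (80,121).

```bash
cat > m.py <<'E'
from h import *
import json
np.set_printoptions(precision=4,suppress=True)
s=json.load(open('pics/w_jig.json'));W=cam('wrist',s);T=cam('top');S=cam('scene')
im=cv2.imread('pics/w_jig.png');hsv=cv2.cvtColor(im,cv2.COLOR_BGR2HSV)
def blobs(m,box,mn=8):
    x0,y0,x1,y1=box;k=np.zeros_like(m);k[y0:y1,x0:x1]=m[y0:y1,x0:x1]
    n,l,st,ce=cv2.connectedComponentsWithStats(k);return [(st[i].tolist(),ce[i]) for i in range(1,n) if st[i][4]>=mn],l
E
python3 - <<'E'
from m import *
b,_=blobs(cv2.inRange(hsv,(10,90,80),(30,255,255)),(60,90,115,140));print('studs',b)
p=plane(W,[c for _,c in b],.049);print(p,'mid',p.mean(0),'dist',np.linalg.norm(p[0]-p[-1]))
d=p[0]-p[-1];print('yaw',np.degrees(np.arctan2(d[1],d[0])))
b,_=blobs(cv2.inRange(im,(0,0,0),(60,60,60)),(300,25,355,78),50);print('cap',b)
top=cv2.imread('pics/top0.png');bt,_=blobs(cv2.inRange(top,(0,0,0),(60,60,60)),(392,145,418,172),20);print(bt)
cu=max(b,key=lambda q:q[0][4])[1];print(tri(T,max(bt,key=lambda q:q[0][4])[1],W,cu),tri(S,[203,150],W,cu))
print('corners',plane(W,[[288,216],[378,208]],.016))
cv2.imwrite('pics/c2.png',np.hstack([cv2.resize(im[85:220,255:390],(600,600),interpolation=cv2.INTER_CUBIC)]))
E
```

```text
studs [([73, 104, 9, 6, 39], array([ 76.8462, 106.5641])), ([74, 128, 9, 5, 35], array([ 77.6857, 129.6857]))]
[[0.5228 0.1555 0.049 ]
 [0.4928 0.1566 0.049 ]] mid [0.5078 0.1561 0.049 ] dist 0.029943530842192013
yaw -1.9807517332018076
cap [([310, 32, 38, 42, 698], array([329.2264,  46.3883]))]
[([398, 152, 13, 13, 133], array([404.2481, 157.8947]))]
(array([ 0.6054, -0.163 ,  0.165 ]), [0.002074482722485872, 0.0020744827224858653]) (array([ 0.6034, -0.1618,  0.1742]), [0.0021023411259130246, 0.002102341125912911])
corners [[ 0.3967 -0.1339  0.016 ]
 [ 0.4266 -0.2709  0.016 ]]
```

View pics/c2.png

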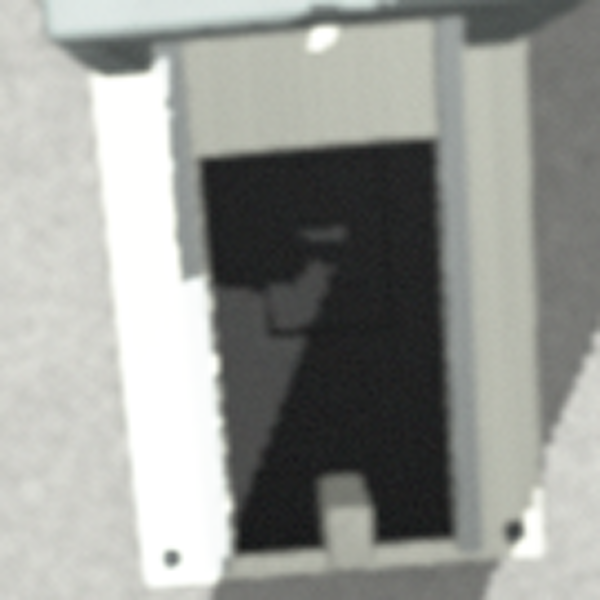

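```bash
python3 - <<'E'
from m import *
f=lambda L:[[255+x*.225,85+y*.225] for x,y in L]
post=plane(W,f([[349,533]]),.075)[0];print('post',post)
h=plane(W,f([[172,557],[514,530]]),.016);c=plane(W,f([[146,587],[545,555]]),.016)
e=plane(W,f([[200,158],[438,142],[238,550],[452,536]]),.038)
for n,a in(('holes',h),('corners',c),('front',e[:2]),('right',e[[3,1]]),('left',e[[2,0]])):
    d=a[1]-a[0];print(n,a.mean(0),np.linalg.norm(d),np.degrees(np.arctan2(d[1],d[0])))
cap=np.array([.603,-.161,.174])
for yaw in(11,12,13):
    x=np.array([np.cos(np.radians(yaw)),np.sin(np.radians(yaw)),0]);y=np.cross([0,0,1],x)
    O=c.mean(0)+.125*x; print(yaw,'origin',O,'post in jig',(post-O)@x,(post-O)@y,'cap',(cap-O)@x,(cap-O)@y)
    print('   pocket by post',post+.085*x,'by corners',O-.02*x)
E
```

```text
post [ 0.4377 -0.1962  0.075 ]
holes [ 0.419  -0.2002  0.016 ] 0.11934685810215881 -78.3281627287446
corners [ 0.4092 -0.2023  0.016 ] 0.13995879330779779 -78.22289430376291
front [ 0.5482 -0.1738  0.038 ] 0.07346802379921737 -79.38207934857994
right [ 0.4933 -0.2218  0.038 ] 0.12562718603820222 10.938644318604496
left [ 0.4799 -0.1508  0.038 ] 0.12598046229253038 12.07318714857261
11 origin [ 0.5319 -0.1785  0.016 ] post in jig -0.09585364601480939 0.0005912504592633025 cap 0.07308244700412259 0.0035847996348407577
   pocket by post [ 0.5212 -0.18    0.075 ] by corners [ 0.5123 -0.1823  0.016 ]
12 origin [ 0.5315 -0.1763  0.016 ] post in jig -0.09584776640237361 8.248639304008973e-05 cap 0.07311484146823342 0.00012723827928538475
   pocket by post [ 0.5209 -0.1785  0.075 ] by corners [ 0.5119 -0.1805  0.016 ]
13 origin [ 0.531  -0.1742  0.016 ] post in jig -0.09585076684269567 -0.0004263027993375128 cap 0.07308688823245149 -0.003330361834282444
   pocket by post [ 0.5206 -0.1771  0.075 ] by corners [ 0.5115 -0.1787  0.016 ]
```

```bash
python3 -m inch '{"translation":[[0.1,1,0],[0.1,1,0],[0.1,1,0],[0.1,1,0],[0.1,1,0],[0.1,1,0],[0.1,1,0]],"rot":[[0,0,0.95],[0,0,0.95],[0,0,0.95],[0,0,0.95],[0,0,0.95],[0,0,0.95],[0,0,0.95]],"jaw":[87,87,87,87,87,87,87]}'
python3 -m inch '{"translation":[[0.1,1,0],[0.1,1,0],[0.1,1,0],[0.1,1,0],[0.1,1,0],[0.1,1,0],[0.1,1,0]],"rot":[[0,0,0.95],[0,0,0.95],[0,0,0.95],[0,0,0.95],[0,0,0.95],[0,0,0.95],[0,0,0.95]],"jaw":[87,87,87,87,87,87,87]}'
python3 -m inch '{"translation":[[0.17,1,-0.8],[0.17,1,-0.8],[0.17,1,-0.8],[0.17,1,-0.8],[0.17,1,-0.8],[0.17,1,-0.8],[0.17,1,-0.8],[0.17,1,-0.8]],"rot":[[0,0,0.95],[0,0,0.95],[0,0,0.95],[0,0,0.95],[0,0,0.95],[0,0,0.95],[0,0,0.95],[0,0,0.95]],"jaw":[87,87,87,87,87,87,87,87]}'
cat > meas_block.py <<'E'
from h import *
import sys
np.set_printoptions(precision=4,suppress=True)
s=r.read_state();im=eyes.camera('wrist');cv2.imwrite(f'pics/{sys.argv[1]}.png',im)
W=cam('wrist',s);z=float(sys.argv[2])
R=Ro.from_quat(s['eef_rot']).as_matrix();print(s['time'],s['ee_pos'],'yaw',np.degrees(np.arctan2(R[1,0],R[0,0])),'tilt z',R[:,2],'q',np.array(s['joint_positions']))
hsv=cv2.cvtColor(im,cv2.COLOR_BGR2HSV);m=cv2.inRange(hsv,(10,90,70),(30,255,255))
n,l,st,ce=cv2.connectedComponentsWithStats(m)
for i in range(1,n):
    if st[i][4]>15: print(st[i],ce[i],plane(W,ce[i],z)[0])
E
python3 meas_block.py w_blk .049
```

```text
time: 2.15
ee_pos: [0.4792, -0.0685, 0.3148]
eef_rot: [0.848, 0.53, 0.001, -0.002]
ft_force: [0.5, -0.5, 0.1]
width: 0.0874
time: 2.85
ee_pos: [0.489, 0.0296, 0.3143]
eef_rot: [0.491, 0.871, -0.001, -0.002]
ft_force: [0.9, -1.0, 0.5]
width: 0.0869
time: 3.65
ee_pos: [0.5062, 0.1277, 0.2337]
eef_rot: [0.017, 1.0, -0.002, -0.002]
ft_force: [0.2, 0.0, -0.5]
width: 0.0868
3.65 [0.5062 0.1277 0.2337] yaw 178.10734302110924 tilt z [-0.0047 -0.0041 -1.    ] q [ 0.3546  0.1801 -0.7639  1.6938  0.1302  1.325   1.104 ]
[345   0   7   4  22] [347.7727   1.2727] [0.3202 0.1673 0.049 ]
[371   9   8  10  48] [374.6875  13.6042] [0.3319 0.1938 0.049 ]
[267  21   7   9  48] [269.7708  25.0208] [0.3383 0.0894 0.049 ]
[482  34  11   9  64] [487.0625  38.25  ] [0.3582 0.3067 0.049 ]
[508  44  12   8  66] [513.9242  47.6515] [0.3679 0.3345 0.049 ]
[251  48   7   8  46] [253.8261  51.7391] [0.362  0.0715 0.049 ]
[337 173   7   6  34] [340.  175.5] [0.492  0.1578 0.049 ]
[337 198   6   8  37] [339.4324 201.4324] [0.522  0.1568 0.049 ]
[505 201  10   6  44] [509.3636 203.5682] [0.5309 0.3508 0.049 ]
[481 214   9   7  41] [485.5366 216.9024] [0.546  0.3255 0.049 ]
[125 239  33  55 916] [137.5611 266.2686] [ 0.5949 -0.0885  0.049 ]
[469 239  33  56 938] [488.3582 266.2036] [0.6085 0.3353 0.049 ]
[ 288  302  327   17 4097] [465.7872 311.1543] [0.6693 0.3136 0.049 ]
```

```bash
python3 -m inch '{"translation":[[0.01,0.29,-0.3],[0.01,0.29,-0.6],[0.01,0.29,-1],[0.01,0.29,-1],[0.01,0.29,-1],[0.01,0.29,-1]],"rot":[[0.004,-0.004,0],[0.004,-0.004,0],[0.004,-0.004,0],[0.004,-0.004,0],[0.004,-0.004,0],[0.004,-0.004,0]],"jaw":[70,70,70,70,70,70]}' 20
python3 meas_block.py w_blk2 .049 | grep -v " 0\.6\| 0\.3"
```

```text
time: 4.3
ee_pos: [0.5083, 0.1571, 0.1358]
eef_rot: [0.019, 1.0, 0.0, 0.001]
ft_force: [-0.2, 0.7, 0.4]
width: 0.0702
4.3 [0.5083 0.1571 0.1358] yaw 177.81827533717163 tilt z [ 0.0021  0.0007 -1.    ] q [ 0.2799  0.2955 -0.763   1.7976  0.2242  1.135   0.9762]
[178   9  13  14 133] [184.1053  15.609 ] [0.3623 0.0726 0.049 ]
[310 188   8   9  66] [313.5909 191.8939] [0.4916 0.1581 0.049 ]
[309 222  10  11  79] [313.5696 226.7342] [0.5212 0.1569 0.049 ]
[158 238  28  56 797] [168.3877 265.9812] [0.5517 0.0312 0.049 ]
[442 239  28  56 776] [457.4124 266.4446] [0.5621 0.2792 0.049 ]
[ 252  301  348   18 4497] [438.7167 311.1288] [0.6053 0.266  0.049 ]
```

```bash
python3 -m inch '{"translation":[[-0.02,0,-0.4],[-0.02,0,-0.8],[-0.02,0,-0.9],[-0.02,0,-0.9]],"rot":[[0,0,0],[0,0,0],[0,0,0],[0,0,0]],"jaw":[70,70,70,70]}' 25
python3 -m inch '{"translation":[[0,0,-0.14],[0,0,-0.14],[0,0,-0.14],[0,0,-0.14],[0,0,-0.14],[0,0,-0.14],[0,0,-0.14],[0,0,-0.14],[0,0,-0.14],[0,0,-0.14]],"rot":[[0,0,0],[0,0,0],[0,0,0],[0,0,0],[0,0,0],[0,0,0],[0,0,0],[0,0,0],[0,0,0],[0,0,0]],"jaw":[70,70,70,30,30,30,30,30,30,30]}' 25
```

```text
time: 4.75
ee_pos: [0.5062, 0.1571, 0.046]
eef_rot: [0.019, 1.0, 0.0, 0.001]
ft_force: [0.1, 0.6, -0.1]
width: 0.07
time: 5.75
ee_pos: [0.5062, 0.1572, 0.0321]
eef_rot: [0.019, 1.0, 0.0, 0.001]
ft_force: [-0.5, 0.7, 0.4]
width: 0.0358
```

```bash
python3 -m inch '{"translation":[[0,0,0.4],[0,0,0.8],[0,-0.3,1],[0,-0.7,1],[0,-0.9,1],[0,-0.9,1]],"rot":[[0,0,0],[0,0,0],[0,0,0],[0,0,0],[0,0,0],[0,0,0]],"jaw":[30,30,30,30,30,30]}'
python3 -m inch '{"translation":[[0.05,-0.5,0.4],[0.05,-1,0.4],[0.05,-1,0.4]],"rot":[[0,0,0.1],[0,0,0.2],[0,0,0.23]],"jaw":[30,30,30]}'
python3 -m inch '{"translation":[[0,-0.5,0],[0.0,-1,0],[0.0,-1,0],[0,-1,0]],"rot":[[0,0,0],[0,0,0],[0,0,0],[0,0,0]],"jaw":[30,30,30,30]}'
python3 meas_block.py w_pk .2
```

```text
time: 6.35
ee_pos: [0.5061, 0.0632, 0.1317]
eef_rot: [0.022, 1.0, -0.001, 0.0]
ft_force: [0.3, -0.4, -3.1]
width: 0.0361
time: 6.65
ee_pos: [0.5114, -0.0418, 0.1725]
eef_rot: [-0.098, 0.995, -0.002, 0.001]
ft_force: [-0.2, -0.9, -2.8]
width: 0.0357
time: 7.05
ee_pos: [0.5111, -0.1427, 0.1718]
eef_rot: [-0.097, 0.995, -0.001, 0.0]
ft_force: [0.0, 0.8, -1.8]
width: 0.0359
7.05 [ 0.5111 -0.1427  0.1718] yaw -168.8787514218615 tilt z [ 0.0007 -0.0024 -1.    ] q [ 0.7438  0.2259 -0.6283  1.7657  0.1445  1.1947  1.8393]
[615  48  18  11 130] [623.5615  53.0462] [ 0.3964 -0.0487  0.2   ]
[582  74  17  10 111] [590.5676  78.6937] [ 0.4068 -0.0566  0.2   ]
[306 232  16  20 256] [313.1211 242.0703] [ 0.4916 -0.1464  0.2   ]
[224 239  17  55 521] [231.1459 266.5393] [ 0.51   -0.1799  0.2   ]
[386 239  17  56 538] [395.0799 267.0335] [ 0.4962 -0.1084  0.2   ]
[ 178  286  349   33 4778] [360.7608 310.1239] [ 0.5203 -0.1183  0.2   ]
```

View pics/w_pk.png

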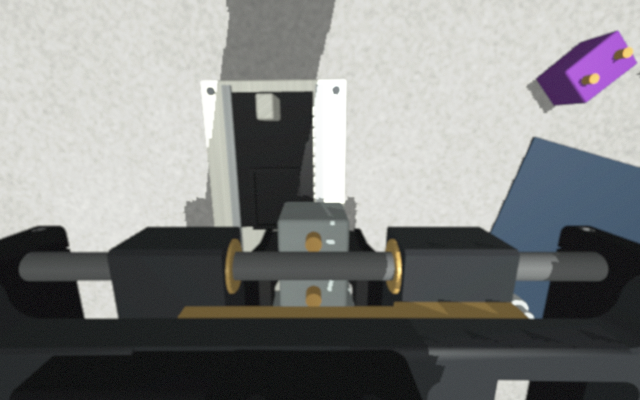

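The wrist view shows the held block below centre, the post top near (268,107), the screw holes at (210,90) and (336,90), and the pocket's wall edge near row 168 from column 254.

```bash
python3 - <<'E'
import cv2,numpy as np
im=cv2.imread('pics/w_pk.png')[75:230,195:355]
g=cv2.resize(im,None,fx=3.75,fy=3.75,interpolation=cv2.INTER_CUBIC).astype(float)
cv2.imwrite('pics/c3.png',(255*(g/255)**0.45).astype('uint8'))
E
```

```text
(no output)
```

View pics/c3.png

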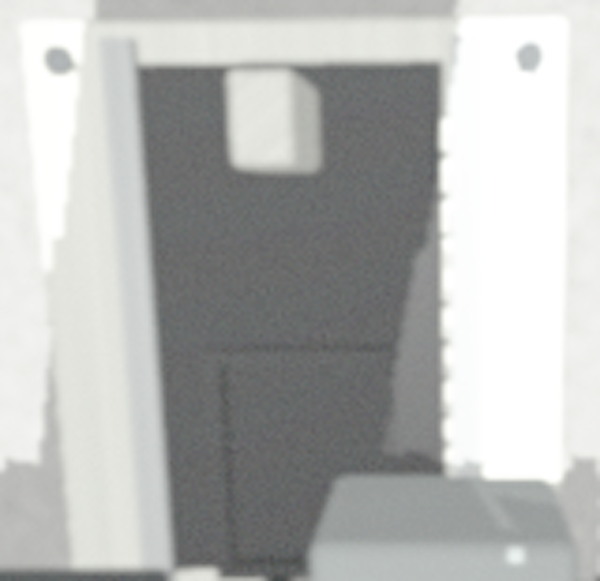

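```bash
python3 - <<'E'
from h import *
np.set_printoptions(precision=4,suppress=True)
import glob
# state unchanged apart from 0.05 s hold
s=r.read_state();W=cam('wrist',s)
f=lambda L:[[195+x/3.75,75+y/3.75] for x,y in L]
post=plane(W,f([[260,120]]),.075)[0];h=plane(W,f([[529,57],[59,60]]),.016)
d=h[1]-h[0];yj=np.arctan2(-d[0],d[1])
d=-d;yj=np.arctan2(d[0],-d[1]);print('holes',h.mean(0),np.linalg.norm(d),'yaw',np.degrees(yj))
for yaw in(np.radians(11.7),):
    x=np.array([np.cos(yaw),np.sin(yaw),0]);y=np.array([-x[1],x[0],0]);H=h.mean(0)
    print('post',post,'jig rel holes',(post-H)@x,(post-H)@y,'pocket by post',post+.085*x)
    for z in(.028,.036):
        q=plane(W,f([[228,349],[390,349],[226,360],[228,540],[245,560]]),z);print(z,[(round((p-H)@x,4),round((p-H)@y,4)) for p in q])
    # block pose in hand from studs/top edges
    print('stud',plane(W,[[313.12,242.07]],s['ee_pos'][2]+.017),s['ee_pos'])
    # predicted stud pixels for centred block
    ez=s['ee_pos'];R=Ro.from_quat(s['eef_rot']).as_matrix()
    print('pred studs',proj(W,[ez+R@[a,0,-.016] for a in(-.015,.015)]))
E
```

```text
holes [ 0.4198 -0.1977  0.016 ] 0.12007733397468617 yaw -168.34130884665996
post [ 0.4377 -0.1944  0.075 ] jig rel holes 0.018140025368356714 -0.00036984668869216586 pocket by post [ 0.5209 -0.1772  0.075 ]
0.028 [(np.float64(0.0726), np.float64(-0.0188)), (np.float64(0.0729), np.float64(0.0236)), (np.float64(0.0755), np.float64(-0.0195)), (np.float64(0.1249), np.float64(-0.0217)), (np.float64(0.1307), np.float64(-0.0173))]
0.036 [(np.float64(0.0715), np.float64(-0.0172)), (np.float64(0.0718), np.float64(0.024)), (np.float64(0.0743), np.float64(-0.0179)), (np.float64(0.1224), np.float64(-0.0201)), (np.float64(0.128), np.float64(-0.0158))]
stud [[ 0.4963 -0.1437  0.189 ]] [ 0.5114 -0.1408  0.172 ]
pred studs [[313.0477 297.8673]
 [313.0207 241.9718]]
```

```bash
python3 -m inch '{"translation":[[0.09,-0.38,0],[0.09,-0.38,-0.3],[0.09,-0.38,-0.7],[0.09,-0.38,-0.7],[0.09,-0.38,-0.7],[0.09,-0.38,-0.7]],"rot":[[0,0,0.01],[0,0,0.01],[0,0,0.01],[0,0,0.01],[0,0,0.01],[0,0,0.01]],"jaw":[30,30,30,30,30,30]}'
python3 meas_block.py w_pk2 .12
```

```text
time: 7.7
ee_pos: [0.5218, -0.1779, 0.1042]
eef_rot: [-0.104, 0.995, -0.002, 0.002]
ft_force: [-0.3, 0.7, -2.3]
width: 0.0358
7.7 [ 0.5218 -0.1779  0.1042] yaw -168.02102031495463 tilt z [ 0.0037 -0.0026 -1.    ] q [ 0.7494  0.3397 -0.5909  1.7875  0.2149  1.0743  1.8624]
[306 232  15  20 253] [313.0711 242.1304] [ 0.5072 -0.1809  0.12  ]
[224 239  17  55 521] [231.1478 266.6833] [ 0.5281 -0.2174  0.12  ]
[386 239  17  55 528] [394.9337 266.6288] [ 0.5114 -0.1391  0.12  ]
[ 178  286  349   33 4767] [360.7588 310.1387] [ 0.5383 -0.1495  0.12  ]
```

View pics/w_pk2.png

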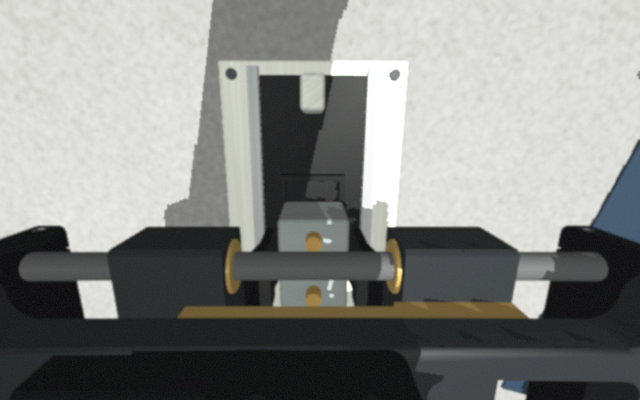

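The held block is centred at u=313, and the pocket's rim line at (280–346, 174) is centred there too. The holes are at (231,73) and (394,74).

```bash
python3 - <<'E'
from h import *
np.set_printoptions(precision=4,suppress=True)
s=r.read_state();print(s['ee_pos'],s['eef_rot'])
P={'ee_pos':[.5218,-.1779,.1042],'eef_rot':s['eef_rot']};W=cam('wrist',P)
g=cv2.cvtColor(cv2.imread('pics/w_pk2.png'),cv2.COLOR_BGR2GRAY)
print(g[66:120,312].tolist());print(g[88,292:334].tolist());print(g[165:182,[295,312,330]].T.tolist());print(g[185,272:292].tolist(),g[185,336:356].tolist())
h=[]
for u,v in((231,73),(394,74)):
    w=255-g[v-7:v+8,u-6:u+7].astype(float);w=np.clip(w-w.max()*.6,0,None);yy,xx=np.mgrid[v-7:v+8,u-6:u+7];h.append([(w*xx).sum()/w.sum(),(w*yy).sum()/w.sum()])
print(h);H=plane(W,h,.016);d=H[1]-H[0];print(H.mean(0),np.linalg.norm(d),'yaw',np.degrees(np.arctan2(-d[0],d[1])))
x=np.array([np.cos(np.radians(11.7)),np.sin(np.radians(11.7)),0])
print('rim',plane(W,[[280,174],[346,174]],.036))
for v in(88,93):print('pocket',plane(W,[[313,v]],.075)+.085*x)
E
```

```text
[ 0.5218 -0.1783  0.1042] [-0.1041  0.9946 -0.0017  0.0019]
[203, 201, 200, 203, 201, 198, 186, 172, 170, 182, 195, 200, 202, 202, 202, 200, 200, 202, 201, 201, 201, 202, 199, 199, 203, 203, 203, 203, 203, 201, 202, 198, 198, 199, 199, 198, 196, 196, 197, 201, 202, 197, 185, 167, 142, 127, 116, 88, 55, 36, 37, 35, 38, 34]
[37, 40, 39, 41, 42, 42, 45, 83, 132, 171, 189, 200, 203, 204, 203, 203, 203, 203, 199, 202, 199, 202, 200, 202, 201, 203, 201, 201, 197, 192, 180, 161, 125, 82, 48, 35, 41, 46, 66, 82, 90, 92]
[[33, 36, 35, 33, 36, 34, 34, 34, 29, 23, 26, 35, 37, 35, 37, 35, 37], [67, 71, 71, 68, 73, 74, 74, 73, 64, 44, 43, 53, 60, 62, 63, 63, 70], [77, 74, 75, 73, 75, 75, 73, 74, 66, 42, 41, 60, 67, 64, 64, 66, 68]]
[36, 36, 34, 36, 32, 35, 35, 34, 35, 36, 38, 37, 34, 30, 32, 33, 38, 37, 33, 32] [53, 40, 35, 50, 58, 63, 62, 63, 61, 65, 69, 69, 70, 67, 70, 68, 70, 70, 70, 70]
[[np.float64(230.81006898576248), np.float64(73.4071994715984)], [np.float64(394.10440605108704), np.float64(74.7192692403075)]]
[ 0.4191 -0.2001  0.016 ] 0.12011269162250714 yaw 11.479512667565594
rim [[ 0.4933 -0.2087  0.036 ]
 [ 0.4833 -0.1614  0.036 ]]
pocket [[ 0.5178 -0.1791  0.075 ]]
pocket [[ 0.5204 -0.1786  0.075 ]]
```

```bash
python3 -m inch '{"translation":[[-0.022,-0.005,0],[-0.022,-0.005,-0.1],[-0.022,-0.005,-0.25],[-0.022,-0.005,-0.35],[-0.022,-0.005,-0.35],[-0.022,-0.005,-0.35],[-0.022,-0.005,-0.35]],"rot":[[0.002,0.003,-0.006],[0.002,0.003,-0.006],[0.002,0.003,-0.006],[0.002,0.003,-0.006],[0.002,0.003,-0.006],[0.002,0.003,-0.006],[0.002,0.003,-0.006]],"jaw":[30,30,30,30,30,30,30]}'
python3 -m inch '{"translation":[[0,0,-0.02],[0,0,-0.04],[0,0,-0.06],[0,0,-0.06],[0,0,-0.06]],"rot":[[0,0,0],[0,0,0],[0,0,0],[0,0,0],[0,0,0]],"jaw":[30,30,30,30,30]}'
```

```text
time: 8.45
ee_pos: [0.5199, -0.1788, 0.0695]
eef_rot: [-0.101, 0.995, -0.001, 0.001]
ft_force: [0.2, -0.2, -2.3]
width: 0.0357
time: 8.95
ee_pos: [0.5198, -0.1787, 0.0635]
eef_rot: [-0.101, 0.995, -0.001, 0.001]
ft_force: [0.8, 0.0, -2.7]
width: 0.0359
```

```bash
python3 -m inch '{"translation":[[0,0,-0.02],[0,0,-0.04],[0,0,-0.055],[0,0,-0.055],[0,0,-0.055]],"rot":[[0,0,0],[0,0,0],[0,0,0],[0,0,0],[0,0,0]],"jaw":[30,30,30,30,30]}'
python3 -m inch '{"translation":[[0,0,-0.01],[0,0,-0.01],[0,0,-0.01]],"rot":[[0,0,0],[0,0,0],[0,0,0]],"jaw":[30,30,30]}'
```

```text
time: 9.45
ee_pos: [0.5198, -0.1787, 0.0579]
eef_rot: [-0.101, 0.995, -0.0, 0.001]
ft_force: [-0.6, 0.9, -1.9]
width: 0.0358
time: 9.75
ee_pos: [0.52, -0.1788, 0.0571]
eef_rot: [-0.101, 0.995, -0.001, 0.001]
ft_force: [0.3, 0.4, -0.1]
width: 0.0358
```

```bash
python3 -m inch '{"translation":[[0,0,0],[0,0,0],[0,0,0],[0,0,0],[0,0,0.3],[0,0,0.7],[0,0,0.8],[0,0,0.8],[0,0,0.8]],"rot":[[0,0,0],[0,0,0],[0,0,0],[0,0,0],[0,0,0],[0,0,0],[0,0,0],[0,0,0],[0,0,0]],"jaw":[60,60,60,60,60,60,60,60,60]}'
python3 meas_block.py w_in .074
```

```text
time: 10.65
ee_pos: [0.5195, -0.1788, 0.1361]
eef_rot: [-0.101, 0.995, -0.0, 0.0]
ft_force: [0.0, -0.4, -0.2]
width: 0.06
10.65 [ 0.5195 -0.1788  0.1361] yaw -168.41553542009768 tilt z [ 0.0005 -0.0008 -1.    ] q [ 0.7634  0.302  -0.5994  1.7585  0.1867  1.1373  1.8793]
[308 198  10  11  89] [312.8764 202.8989] [ 0.5057 -0.1816  0.074 ]
[308 235  10  12  92] [312.8587 240.7174] [ 0.5346 -0.1757  0.074 ]
[178 239  24  55 703] [187.1138 266.138 ] [ 0.5743 -0.2664  0.074 ]
[425 239  25  56 709] [438.8307 266.2567] [ 0.5357 -0.0764  0.074 ]
[ 229  301  351   18 4485] [417.5677 311.0749] [ 0.5767 -0.0813  0.074 ]
```

View pics/w_in.png

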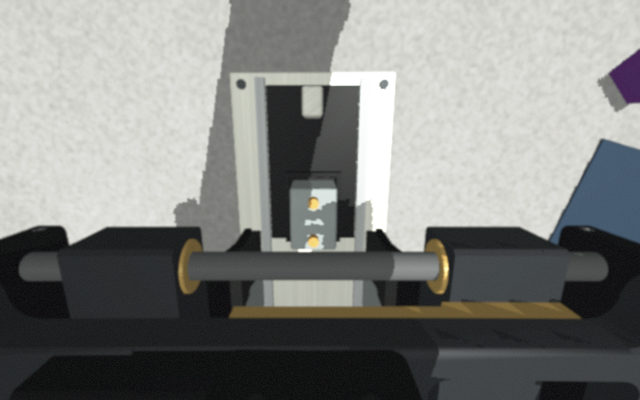

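The block sits inside the pocket rim; its studs show at (313,203) and (313,241), centred on the pocket. Next: pinch the post.

```bash
python3 -m inch '{"translation":[[-0.4,-0.08,0],[-0.83,-0.17,0],[-0.83,-0.17,-0.1],[-0.83,-0.17,-0.5],[-0.83,-0.17,-0.74],[-0.83,-0.17,-0.74],[-0.83,-0.17,-0.74]],"rot":[[0,0,0],[0,0,0],[0,0,0],[0,0,0],[0,0,0],[0,0,0],[0,0,0]],"jaw":[40,40,40,40,40,40,40]}'
python3 -m inch '{"translation":[[0,0,0],[0,0,0],[0,0,0],[0,0,0],[0,0,0],[0,0,0]],"rot":[[0,0,0],[0,0,0],[0,0,0],[0,0,0],[0,0,0],[0,0,0]],"jaw":[5,5,5,5,5,5]}' 25
```

```text
time: 11.4
ee_pos: [0.4361, -0.1952, 0.0614]
eef_rot: [-0.101, 0.995, 0.001, -0.001]
ft_force: [0.1, -0.5, 1.1]
width: 0.04
time: 12.0
ee_pos: [0.4366, -0.1965, 0.0619]
eef_rot: [-0.101, 0.995, -0.0, -0.0]
ft_force: [1.6, -5.3, -0.8]
width: 0.0138
```

```bash
python3 -m inch '{"translation":[[0.1,0.02,0],[0.2,0.041,0],[0.3,0.062,0],[0.4,0.082,0],[0.5,0.103,0],[0.6,0.123,0],[0.68,0.14,0],[0.74,0.152,0],[0.74,0.152,0],[0.74,0.152,0]],"rot":[[0,0,0],[0,0,0],[0,0,0],[0,0,0],[0,0,0],[0,0,0],[0,0,0],[0,0,0],[0,0,0],[0,0,0]],"jaw":[5,5,5,5,5,5,5,5,5,5]}'
python3 -m inch '{"translation":[[0.02,0.004,0],[0.04,0.008,0],[0.04,0.008,0]],"rot":[[0,0,0],[0,0,0],[0,0,0]],"jaw":[5,5,5]}'
```

```text
time: 13.0
ee_pos: [0.5114, -0.1811, 0.062]
eef_rot: [-0.101, 0.995, -0.0, 0.001]
ft_force: [3.4, -0.6, -1.9]
width: 0.014
time: 13.3
ee_pos: [0.5152, -0.1803, 0.0619]
eef_rot: [-0.101, 0.995, -0.0, 0.001]
ft_force: [-2.0, 0.1, 1.0]
width: 0.0138
```

```bash
python3 -m inch '{"translation":[[0.02,0.004,0],[0.03,0.006,0],[0.03,0.006,0]],"rot":[[0,0,0],[0,0,0],[0,0,0]],"jaw":[5,5,5]}'
python3 -m inch '{"translation":[[0.02,0.004,0],[0.03,0.006,0],[0.03,0.006,0]],"rot":[[0,0,0],[0,0,0],[0,0,0]],"jaw":[5,5,5]}'
```

```text
time: 13.6
ee_pos: [0.5172, -0.1799, 0.0619]
eef_rot: [-0.101, 0.995, -0.0, -0.001]
ft_force: [-8.0, 0.3, 8.2]
width: 0.0138
time: 13.9
ee_pos: [0.5174, -0.1799, 0.0618]
eef_rot: [-0.1, 0.995, -0.0, -0.004]
ft_force: [-16.9, 0.3, 15.9]
width: 0.0139
```

The stop is reached: force stepped up, and 82 mm of travel from ~8 mm in gives 90 mm. Release, rise and go over the cap with the jaws closed.

```bash
python3 -m inch '{"translation":[[0,0,0],[0,0,0],[0,0,0],[0,0,0],[0,0,0.4],[0,0,0.8],[0,0,0.9],[0,0,0.9]],"rot":[[0,0,0],[0,0,0],[0,0,0],[0,0,0],[0,0,0],[0,0,0],[0,0,0],[0,0,0]],"jaw":[40,40,40,40,40,40,40,40]}'
python3 -m inch '{"translation":[[0,0,0.5],[0,0,0.75],[0,0,0.75]],"rot":[[0,0,0],[0,0,0],[0,0,0]],"jaw":[40,40,40]}'
python3 meas_block.py w_home .074
```

```text
time: 14.7
ee_pos: [0.5186, -0.1802, 0.1535]
eef_rot: [-0.1, 0.995, -0.001, -0.002]
ft_force: [-0.5, -0.2, 0.5]
width: 0.0397
time: 15.0
ee_pos: [0.52, -0.1804, 0.2308]
eef_rot: [-0.1, 0.995, -0.002, -0.0]
ft_force: [0.3, -1.2, -0.4]
width: 0.0401
15.0 [ 0.52   -0.1804  0.2308] yaw -168.49213988948338 tilt z [-0.0003 -0.0046 -1.    ] q [ 0.7828  0.2223 -0.6131  1.6398  0.1361  1.3206  1.9192]
[599  63  14   8  80] [606.025   66.9375] [0.3471 0.0629 0.074 ]
[573  84  13   8  69] [579.1739  87.6377] [0.3687 0.0464 0.074 ]
[217 239  17  55 543] [223.5101 266.5157] [ 0.6216 -0.2619  0.074 ]
[393 239  18  55 554] [402.5162 266.5903] [ 0.5818 -0.0667  0.074 ]
[ 187  280  349   39 5005] [365.7654 308.6987] [ 0.6416 -0.0939  0.074 ]
```

View pics/w_home.png

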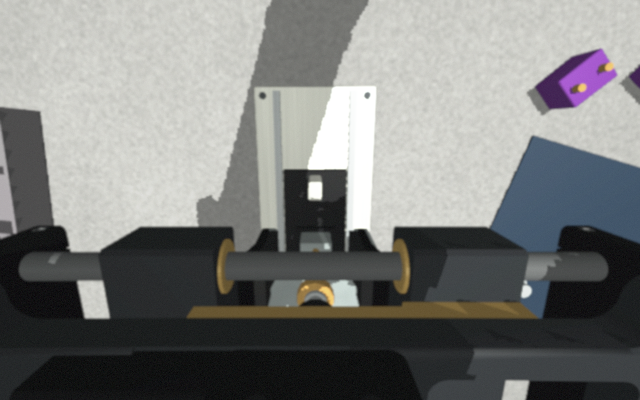

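The tray is in and the post is now near (315,187), with only its rear visible.

```bash
python3 -m inch '{"translation":[[0.4,0.09,0],[0.81,0.18,0],[0.81,0.18,-0.1],[0.81,0.18,-0.1],[0.81,0.18,-0.1],[0.81,0.18,-0.1]],"rot":[[0.004,0,0],[0.004,0,0],[0.004,0,0],[0.004,0,0],[0.004,0,0],[0.004,0,0]],"jaw":[0,0,0,0,0,0]}'
python3 -m inch '{"translation":[[0,0,-0.08],[0,0,-0.16],[0,0,-0.16],[0,0,-0.16]],"rot":[[0,0,0],[0,0,0],[0,0,0],[0,0,0]],"jaw":[0,0,0,0]}'
python3 -c "
from h import *
for i in range(3):
    s=r.read_state();eyes.camera('scene');print(s['ee_pos'],s['ft_force'],s['width'])"
```

```text
time: 15.65
ee_pos: [0.5992, -0.163, 0.2184]
eef_rot: [-0.1, 0.995, 0.0, -0.002]
ft_force: [-0.8, -0.4, 1.2]
width: 0.0029
time: 16.05
ee_pos: [0.5989, -0.1631, 0.2022]
eef_rot: [-0.1, 0.995, 0.0, -0.002]
ft_force: [-0.2, -0.1, 0.5]
width: 0.0003
[ 0.59894792 -0.16307635  0.20218128] [-0.20792866 -0.05868166  0.51678255] 0.0002944096218086967
[ 0.59917322 -0.16304691  0.20249746] [ 0.69597239 -0.69607917  0.81390867] 0.00041834635921436387
[ 0.59930296 -0.1629783   0.20266963] [-0.16411791  0.24337209 -1.37133463] 0.00033644771864805087
```

```bash
python3 -m inch '{"translation":[[0.02,0,-0.03],[0.02,0,-0.06],[0.02,0,-0.06],[0.02,0,-0.06]],"rot":[[0,0,0],[0,0,0],[0,0,0],[0,0,0]],"jaw":[0,0,0,0]}'
python3 -m inch '{"translation":[[0,0,-0.02],[0,0,-0.04],[0,0,-0.04],[0,0,-0.04]],"rot":[[0,0,0],[0,0,0],[0,0,0],[0,0,0]],"jaw":[0,0,0,0]}'
python3 -m inch '{"translation":[[0,0,-0.02],[0,0,-0.03],[0,0,-0.03],[0,0,-0.03]],"rot":[[0,0,0],[0,0,0],[0,0,0],[0,0,0]],"jaw":[0,0,0,0]}'
python3 -m inch '{"translation":[[0,0,-0.02],[0,0,-0.03],[0,0,-0.03],[0,0,-0.03]],"rot":[[0,0,0],[0,0,0],[0,0,0],[0,0,0]],"jaw":[0,0,0,0]}'
```

```text
time: 16.6
ee_pos: [0.6013, -0.1629, 0.1966]
eef_rot: [-0.1, 0.995, 0.0, -0.002]
ft_force: [-0.1, -0.1, -0.0]
width: 0.0003
time: 17.0
ee_pos: [0.6013, -0.163, 0.1925]
eef_rot: [-0.1, 0.995, 0.0, -0.002]
ft_force: [-1.2, -0.9, -0.4]
width: 0.001
time: 17.4
ee_pos: [0.6012, -0.1629, 0.1895]
eef_rot: [-0.1, 0.995, 0.0, -0.002]
ft_force: [0.4, -0.7, 0.1]
width: 0.0005
time: 17.8
ee_pos: [0.6013, -0.1629, 0.1865]
eef_rot: [-0.1, 0.995, 0.0, -0.002]
ft_force: [0.5, -0.0, 1.0]
width: 0.0004
```

```bash
for i in 1 2 3 4 5; do python3 -m inch '{"translation":[[0,0,-0.02],[0,0,-0.02],[0,0,-0.02],[0,0,-0.02]],"rot":[[0,0,0],[0,0,0],[0,0,0],[0,0,0]],"jaw":[0,0,0,0]}' | grep -v rot; done
```

```text
time: 18.2
ee_pos: [0.6013, -0.163, 0.1846]
ft_force: [-0.7, -0.5, 0.3]
width: -0.0004
time: 18.6
ee_pos: [0.6014, -0.163, 0.1827]
ft_force: [-0.7, -0.2, 1.6]
width: 0.0003
time: 19.0
ee_pos: [0.6014, -0.163, 0.1807]
ft_force: [-0.1, -0.2, 1.8]
width: 0.0005
time: 19.4
ee_pos: [0.6015, -0.163, 0.1792]
ft_force: [-1.9, 0.7, 5.7]
width: 0.0001
time: 19.8
ee_pos: [0.6017, -0.163, 0.1783]
ft_force: [-3.6, 0.4, 10.9]
width: 0.0005
```

```bash
for i in 1 2; do python3 -m inch '{"translation":[[0,0,-0.018],[0,0,-0.024],[0,0,-0.024]],"rot":[[0,0,0],[0,0,0],[0,0,0]],"jaw":[0,0,0]}' | grep -v rot; done
```

```text
time: 20.1
ee_pos: [0.6018, -0.1631, 0.1771]
ft_force: [-5.2, 1.5, 12.9]
width: 0.0004
time: 20.4
ee_pos: [0.602, -0.1631, 0.1762]
ft_force: [-5.1, 0.8, 13.9]
width: 0.0006
```

```bash
for i in 1 2; do python3 -m inch '{"translation":[[0,0,-0.019],[0,0,-0.02],[0,0,-0.02]],"rot":[[0,0,0],[0,0,0],[0,0,0]],"jaw":[0,0,0]}' | grep -v rot; done
```

```text
time: 20.7
ee_pos: [0.602, -0.163, 0.1758]
ft_force: [-6.6, 1.4, 14.3]
width: 0.0006
time: 21.0
ee_pos: [0.602, -0.163, 0.1754]
ft_force: [-6.5, 0.7, 16.3]
width: 0.0003
```

```bash
for i in 1 2; do python3 -m inch '{"translation":[[0,0,-0.021],[0,0,-0.021],[0,0,-0.021]],"rot":[[0,0,0],[0,0,0],[0,0,0]],"jaw":[0,0,0]}' | grep -v rot; done
```

```text
time: 21.3
ee_pos: [0.6021, -0.163, 0.1751]
ft_force: [-6.1, 0.7, 16.2]
width: 0.0005
time: 21.6
ee_pos: [0.6021, -0.163, 0.1749]
ft_force: [-7.0, 0.5, 17.6]
width: 0.0006
```

```bash
python3 -m inch '{"translation":[[0,0,-0.023],[0,0,-0.024],[0,0,-0.024],[0,0,-0.024]],"rot":[[0,0,0],[0,0,0],[0,0,0],[0,0,0]],"jaw":[0,0,0,0]}' | grep -v rot
```

```text
time: 22.0
ee_pos: [0.6022, -0.1631, 0.1747]
ft_force: [-8.6, 0.4, 19.3]
width: 0.0008
```

```bash
python3 -m inch '{"translation":[[0,0,-0.023],[0,0,-0.023],[0,0,-0.023],[0,0,-0.023],[0,0,-0.023],[0,0,-0.023],[0,0,-0.023],[0,0,-0.023],[0,0,-0.023]],"rot":[[0,0,0],[0,0,0],[0,0,0],[0,0,0],[0,0,0],[0,0,0],[0,0,0],[0,0,0],[0,0,0]],"jaw":[0,0,0,0,0,0,0,0,0]}' | grep -v rot
python3 -c "
from h import *
s=r.read_state();print(s['ee_pos'],s['ft_force'])"
```

```text
time: 22.9
ee_pos: [0.6023, -0.163, 0.1747]
ft_force: [-8.6, 1.0, 19.5]
width: 0.0001
[ 0.60226729 -0.16302373  0.17469209] [-8.63321305  0.98624947 19.49758975]
```

Position held at 0.1747 with 19.5 N for 0.9 s, which is the rigid second stop. Now release straight up.

```bash
python3 -m inch '{"translation":[[0,0,0.02],[0,0,0.06],[0,0,0.12],[0,0,0.2],[0,0,0.5],[0,0,0.9],[0,0,0.9],[0,0,0.9]],"rot":[[0,0,0],[0,0,0],[0,0,0],[0,0,0],[0,0,0],[0,0,0],[0,0,0],[0,0,0]],"jaw":[0,0,0,0,0,0,0,0]}' | grep -v rot
python3 -m inch '{"translation":[[-0.5,0,0.3],[-1,0,0.3],[-1,0,0.3],[-1,0,0.3]],"rot":[[0,0,0],[0,0,0],[0,0,0],[0,0,0]],"jaw":[0,0,0,0]}' | grep -v rot
python3 -m inch '{"translation":[[-0.5,0,0],[-1,0,0],[-1,0,0],[-1,0,0]],"rot":[[0,0,0],[0,0,0],[0,0,0],[0,0,0]],"jaw":[0,0,0,0]}' | grep -v rot
python3 - <<'E'
from h import *
a=eyes.camera('scene');t=eyes.camera('top');cv2.imwrite('pics/sc_end.png',a);cv2.imwrite('pics/top_end.png',t)
z=lambda i,s:cv2.resize(i,s,interpolation=cv2.INTER_CUBIC)
cv2.imwrite('pics/end.png',np.vstack([np.hstack([z(a[130:250,160:310],(400,320)),z(t[130:250,230:380],(400,320))]),np.hstack([z(a[200:370,230:450],(400,280)),z(t[130:250,340:490],(400,280))])]))
b=cv2.imread('pics/scene0.png');m=cv2.absdiff(a,b).max(2)>40;m=m.astype('uint8');n,l,st,_=cv2.connectedComponentsWithStats(m);print([x.tolist() for x in st[1:] if x[4]>25])
E
```

```text
time: 23.7
ee_pos: [0.6027, -0.1631, 0.2656]
ft_force: [0.6, -0.3, -0.3]
width: -0.0
time: 24.1
ee_pos: [0.5014, -0.1637, 0.2953]
ft_force: [0.0, 0.5, -0.8]
width: 0.0005
time: 24.5
ee_pos: [0.4016, -0.164, 0.2952]
ft_force: [0.4, 0.3, 0.4]
width: 0.0001
[[195, 0, 52, 55, 1014], [249, 0, 47, 76, 2023], [233, 21, 11, 8, 50], [302, 20, 24, 30, 586], [234, 31, 8, 6, 28], [244, 35, 8, 23, 112], [439, 42, 18, 4, 32], [466, 47, 15, 14, 44], [175, 121, 208, 43, 2813], [272, 166, 120, 23, 1343], [237, 174, 15, 8, 50], [239, 174, 40, 24, 517], [191, 189, 28, 37, 537], [256, 189, 27, 17, 175], [329, 251, 32, 21, 377]]
```

View pics/end.png

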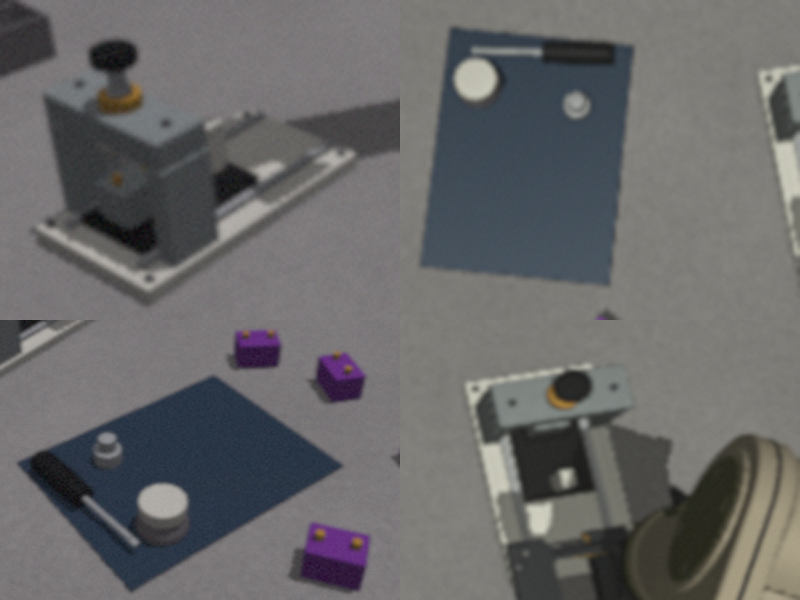

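The plunger is back up, the block sits under it, and the bystanders have not moved. One last check on the tray's home position, using w_home.png and top_end.png.

```bash
python3 - <<'E'
from h import *
q=Ro.from_euler('z',-168.49,degrees=True)*Ro.from_quat([1,0,0,0])
W=cam('wrist',{'ee_pos':[.52,-.1804,.2308],'eef_rot':q.as_quat()});T=cam('top')
x=np.array([np.cos(np.radians(11.6)),np.sin(np.radians(11.6)),0])
h=plane(W,[[263,95],[367,95]],.016).mean(0)
g=cv2.cvtColor(cv2.imread('pics/w_home.png'),cv2.COLOR_BGR2GRAY);print(g[168:215,315].tolist())
for v in(184,187,190): p=plane(W,[[315,v]],.075)[0];print(v,p,'post past holes',(p-h)@x,'home expect',.115-.015)
print('top',plane(T,[[401.9,197.7]],.075))
E
```

```text
[255, 211, 90, 57, 59, 62, 84, 115, 135, 140, 140, 139, 141, 178, 236, 253, 255, 255, 254, 254, 254, 254, 254, 254, 254, 254, 254, 253, 254, 251, 223, 164, 111, 57, 32, 30, 33, 26, 28, 32, 30, 29, 30, 33, 30, 29, 29]
184 [ 0.50961892 -0.18009491  0.075     ] post past holes 0.09229683341910346 home expect 0.1
187 [ 0.51271802 -0.17946001  0.075     ] post past holes 0.09546030148632685 home expect 0.1
190 [ 0.51583294 -0.17882187  0.075     ] post past holes 0.09863990973834758 home expect 0.1
top [[ 0.51698527 -0.17682177  0.075     ]]
```

```bash
python3 -c "
from bench import r
print(r.close_job())"
```

```text
the job is handed in; nothing more can be done
None
```

I put the block studs up into the tray's pocket, pushed the tray home and pressed the plunger to its second stop. I held it there for about 1 s, let it spring back up and handed the job in at about 24.6 s.

- **Block:** it went down to the pocket floor without jamming. Afterwards the studs were centred in the pocket and 29.5 mm apart at the seated height; the true spacing is 30 mm.
- **Tray:** it started about 8 mm in and slid 82 mm before the force rose to 17 N at the stop. The camera check put the post 98 mm past the base holes, where 100 mm was expected. I took that 2 mm difference as image error, since the force showed the stop clearly.
- **Plunger:** I felt the soft spring, then a step to about 11 N, then a firm stop. It held steady at about 19.5 N, with a side force of about 8.6 N. The highest reading was 19.5 N, but force was only read at the end of each move.
- **Final pictures:** the cap is up and the block is under the head. The driver, adapter, jar and purple look-alikes are where they were, and the robot is clear of everything.

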